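Put the pressure gauge back in its cutout tray

ROBOT

A 6-joint arm with a two-finger parallel gripper is mounted at the origin on the work surface. World frame = base frame: x ahead of the robot, y to its left, z up, the work surface at z = 0. Lengths are in m, angles in degrees, forces in N, time in s.
With the tool pointing down it reaches from about 0.3 to 0.875 m from the base axis. Payload 6.4 kg.
Tool frame: the origin (TCP) lies on the centre line of the jaws, within the pads' length; the fingertips stand 8 mm ahead of it and the grasp point (between the pads) lies 11 mm behind it; z points along the fingers, y is the direction in which the jaws open and shut (so a half turn about z gives the same grasp; the last joint's range is limited). The gripper opens to 85 mm and grips with 20 to 120 N. Pads are 22 mm wide; open, the fingers measure 114 mm over their backs; the gripper's body (76 mm by 85 mm) begins 54 mm behind the grasp point. The pads swing forward as they close: fully open they stand 13 mm farther back than shut.
Start: joints at [-76.507, 10.359, 92.074, -0, 77.567, -11.82], TCP at [0.246, -0.52, 0.239] pointing down, gripper open.
Joint ranges: [-171.53, 171.53], [-51.25, 118.39], [17.06, 147.69], [-65.23, 245.23], [0, 150.52], [-178.68, 178.68]. Speed limits (degrees/s): [147.25, 147.25, 172.46, 180, 180, 180].

INTERFACE

Orientations are given as a 3x3 rotation matrix whose columns are the frame's x, y, z axes.
In Python, from workcell import manip gives the robot as it stands.
- The arm moves only by the tool servo_tool, never from a script. Its argument "rows" is a list that holds one entry, the list of rows, each a list of 6 numbers: the shift along the world's x, y, z in m, then the turn, a rotation vector about the world's x, y, z in rad. A call has 1 to 12 rows; each row is the pose to reach, as a shift and turn from the pose commanded when the call began; what a row does not reach only later rows make up. A row lasts 1/8 s, in which the tool goes at most 62.5 mm and 10.7 degrees, less where a joint would pass 70% of its speed; a pose out of reach is approached as far as the arm can. A call with a gripper value outside its range is refused whole. "fingers" is the closure in counts, from 0 (fully open) to 255 (shut), set as the call begins (left out, the last holds). The fingers move at their own pace and stop on an object; "newtons" is the grip in N (left out, the last holds). Time passes only in rows, so rows that repeat a pose let the fingers close. It gives the time, the measured TCP pose, the force and the opening at its end, in the units of the state.
- manip.observe(): the state, without advancing time (a new reading comes with each control period).
- manip.read_camera(name): name is "scene" or "top" or "wrist"; returns the picture (420x560x3 uint8, red, green, blue); there is no depth.
- manip.camera_model(name): a dict with "intrinsics" (3x3 intrinsics, pixels), "world_to_cam" (4x4, takes a point from world to camera coordinates). Camera axes: x right, y down, z forward; pixel columns grow to the right and rows downward; lengths in m; the calibration is good to about 2 mm. A picture is of the moment at which its call begins: read the wrist's pose just before it. camera_model takes no time and is no camera call; for the wrist camera it gives the pose at the moment of the call.
- manip.job_done(): hands the job in, once; it reports no verdict.
The state is a dict: "time": time; "joint_positions": joint angles; "joint_velocities": joint speeds; "joint_torque": joint torques, N m; "position": TCP position; "ee_rot": TCP orientation; "force": force on the tool from outside, world axes, zero at the start; "ft_torque": the same for the moment, N m; "width": finger opening in m.
Only numpy, scipy, OpenCV 4.12 (cv2) and the standard library are available. Lean on these libraries where they do the work, as an engineer would, in place of code of your own. Each camera call takes 0.05 s, during which the arm holds its last target. There are 200 camera calls.

TASK

Put the large round pressure gauge back in the shaped cutout of the foam tray, dial up, turned so that its brass stem lies in the slot. Without dropping it, ease it in until it sits flat and fully home on the floor of the cutout, let go, and leave the small gauge and the white timer where they are.

Things in the scene. Friction and masses are not known exactly. Their poses are not given: they have to be found in the camera images.
- gauge: Large pressure gauge on its back on the blue mat: steel drum 52 mm across, 36 high, white dial on top, about 180 g. Origin: centre of the underside; z up. A brass stem sticks out sideways along +x: 14 mm wide, 2 to 16 mm above the underside, ending 56 mm from the drum axis. Grip the drum from above across y, clear of the stem.
- tray: Fixed dark foam tray, 24 mm high, x -64..144, y +-84 mm, with a keyhole cutout 12 mm deep. Origin: tray underside below the centre of the round part (64 mm across); cutout floor at z 12. A 26 mm wide slot runs along +x, ending at x 62. Rim bevel 5 mm at 45 deg. Seated gauge: underside at z 12, stem along +x. A brass adapter stays stowed at x 105, up to 11 mm above the foam.
- small_gauge: Bystander, to be left alone: a smaller gauge of the same make on the mat, drum 38 mm in diameter and 28 mm high, brass stem along its x axis ending 41 mm from the drum's axis. Origin: centre of the underside.
- timer: Bystander, to be left alone: a white round plastic timer on the mat, 52 mm in diameter, 24 mm high, without a stem. Origin: centre of the underside.

How it is judged:
By the outcome, as a careful person would: the job done as asked, in the order asked, and still so for the second after the job is handed in, with the robot touching nothing.
It also fails if it takes over 38 s, if anything falls off the work surface, if the arm or the gripper's body presses on something with over 40 N, if the wrist force passes 120 N, or if a joint passes its speed limit or range.

## Working session

There is one attempt and no reset: what is moved stays moved. The work goes in short steps, Python scripts to look and compute and a tool call to move; the robot and the scene stay as the last step left them, time stands still between calls to the robot, and variables do not carry over. Pictures are saved under pics/ and viewed, about 8 in all and at most 12, crops included, and the job is handed in when it is done.

Besides the shell and the picture viewer there is one more tool, called after "Call:" as name(argument=value, ...), one argument or row to a line, values as JSON. servo_tool: Moves the arm, as the interface text tells. Its arguments: {"type":"object","properties":{"rows":{"type":"array"},"fingers":{"type":"number"},"newtons":{"type":"number"}},"required":["rows"]}

```bash
mkdir -p pics; cat > h.py <<'E'
import numpy as np, cv2
from workcell import manip
def pic(cam,name):
    M=manip.camera_model(cam); im=manip.read_camera(cam)
    cv2.imwrite(f'pics/{name}.png',im[:,:,::-1]); np.savez(f'pics/{name}.npz',K=M['intrinsics'],T=M['world_to_cam']); return im
def back(name,u,v,z):
    d=np.load(f'pics/{name}.npz');K,T=d['K'],d['T'];R,t=T[:3,:3],T[:3,3]
    c=-R.T@t; r=R.T@np.linalg.solve(K,[u,v,1.]); return c+r*(z-c[2])/r[2]
def proj(name,P):
    d=np.load(f'pics/{name}.npz');K,T=d['K'],d['T'];q=(np.atleast_2d(P)@T[:3,:3].T+T[:3,3])@np.array(K).T
    return q[:,:2]/q[:,2:]
E
python3 -c "
from h import *
pic('top','top1')
s=manip.observe();print(s['time'],s['position'],s['ee_rot'],s['width'],s['force'])
d=np.load('pics/top1.npz');print(d['K'],d['T'])"
```

```text
0.05 [ 0.24570973 -0.51924678  0.23839889] [[ 9.04009448e-01  4.27512243e-01 -4.47010077e-04]
 [ 4.27512353e-01 -9.04007895e-01  1.70725067e-03]
 [ 3.25769925e-04 -1.73447307e-03 -9.99998443e-01]] 0.08556057686655101 [ 0.42014476 -0.18448064 -0.64696198]
[[390.08112649   0.         281.9833491 ]
 [  0.         390.08112649 208.04590353]
 [  0.           0.           1.        ]] [[ 5.60395766e-03 -9.99736014e-01  2.22822125e-02 -3.12883699e-04]
 [-9.91421413e-01 -8.46438288e-03 -1.30429811e-01  5.30073569e-01]
 [ 1.30583985e-01 -2.13601395e-02 -9.91207126e-01  6.57600549e-01]
 [ 0.00000000e+00  0.00000000e+00  0.00000000e+00  1.00000000e+00]]
```

View pics/top1.png

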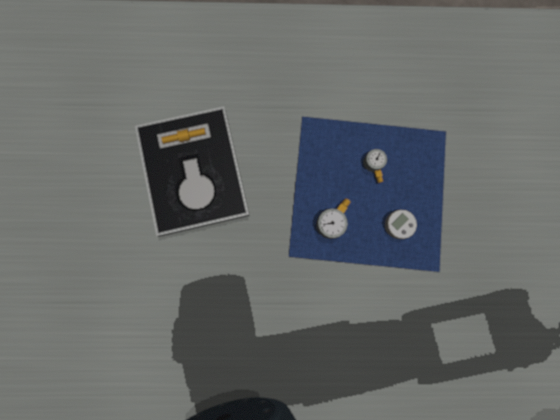

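The top view shows the large gauge with its dial at (332,223) and stem tip near (348,203). The keyhole's round part is at (197,192) with its slot end at (191,160). The small gauge is at (376,159) and the timer at (402,224).

```bash
python3 -c "
from h import *
def f(n,u,v,z):
    p=back('top1',u,v,z);print(n,p.round(4));return p
g=f('gauge',332,223,.036);s=f('stemtip',348,202.5,.012)
print(np.degrees(np.arctan2(*(s-g)[1::-1])),np.hypot(*(s-g)[:2]))
c=f('round',197,192,.012);e=f('slot',191,160,.012)
print(np.degrees(np.arctan2(*(e-c)[1::-1])),np.hypot(*(e-c)[:2]))
P=[f('corner',*q,.024) for q in [(137,127),(225,108),(247,214),(158,235)]]
x=(P[0]+P[1]-P[2]-P[3])[:2];x/=np.linalg.norm(x);print(np.degrees(np.arctan2(x[1],x[0])),[np.linalg.norm(P[i]-P[i-1]) for i in range(4)]); print(sum(P)[:2]/4-x*.04)
f('small',376,159,.028);f('timer',402,224,.024)
M=manip.camera_model('wrist');T=np.array(M['world_to_cam']);s=manip.observe();c=-T[:3,:3].T@T[:3,3];R=np.array(s['ee_rot']);print('wristcam in tool',R.T@(c-s['position']),R.T@T[:3,:3].T,M['intrinsics'])
"
```

```text
gauge [ 0.504  -0.0851  0.036 ]
stemtip [ 0.5444 -0.1188  0.012 ]
-39.76816281017026 0.05259068937648733
round [0.5614 0.159  0.012 ]
slot [0.6215 0.1722 0.012 ]
12.317839816085073 0.06145541604075891
corner [0.6794 0.2705 0.024 ]
corner [0.7182 0.1102 0.024 ]
corner [0.5202 0.066  0.024 ]
corner [0.4814 0.2229 0.024 ]
13.058877445575078 [np.float64(0.20366488487194642), np.float64(0.16490440254734404), np.float64(0.20290492542674224), np.float64(0.16165482950712587)]
[0.56081187 0.15835563]
small [ 0.6231 -0.1685  0.028 ]
timer [ 0.5043 -0.2137  0.024 ]
wristcam in tool [ 0.08592382  0.0001934  -0.13343132] [[ 1.02923550e-03 -9.44724379e-01 -3.27863979e-01]
 [ 9.99999426e-01  1.07039613e-03  5.49178735e-05]
 [ 2.99062081e-04 -3.27863847e-01  9.44724938e-01]] [[347.53120786   0.         275.96032077]
 [  0.         347.53120786 210.13951691]
 [  0.           0.           1.        ]]
```

Call:
servo_tool(
  rows=[
    [[0.026,0.044,0,0,0,-0.11],[0.052,0.087,0,0,0,-0.23],[0.077,0.13,-0.01,0,0,-0.34],[0.103,0.174,-0.02,0,0,-0.46],[0.129,0.217,-0.03,0,0,-0.57],[0.155,0.26,-0.04,0,0,-0.68],[0.18,0.304,-0.055,0,0,-0.8],[0.206,0.347,-0.07,0,0,-0.91],[0.232,0.39,-0.08,0,0,-1.03],[0.258,0.434,-0.09,0,0,-1.14],[0.258,0.434,-0.09,0,0,-1.14],[0.258,0.434,-0.09,0,0,-1.14]],
  ],
  fingers=0,
  newtons=40,
)

```text
time: 1.55
position: [0.5035, -0.0858, 0.1489]
ee_rot: [[0.767, -0.641, -0.001], [-0.641, -0.767, -0.0], [-0.001, 0.001, -1.0]]
force: [0.6, -0.3, -0.5]
width: 0.0851
```

```bash
python3 -c "
from h import *
pic('wrist','w1')
s=manip.observe();print(s['time'],s['position'],s['ee_rot'],s['force'],s['joint_positions'])"
```

```text
1.6 [ 0.50347329 -0.08641628  0.1491785 ] [[ 7.66247774e-01 -6.42545002e-01 -5.19935244e-04]
 [-6.42545164e-01 -7.66247778e-01 -2.33762170e-04]
 [-2.48196511e-04  5.13201619e-04 -9.99999838e-01]] [-0.92013867 -0.43537827 -0.8011063 ] [-2.30569018e+01  8.11023279e+00  1.05858804e+02 -2.62503771e-02
  6.60531307e+01  1.06935624e+02]
```

View pics/w1.png

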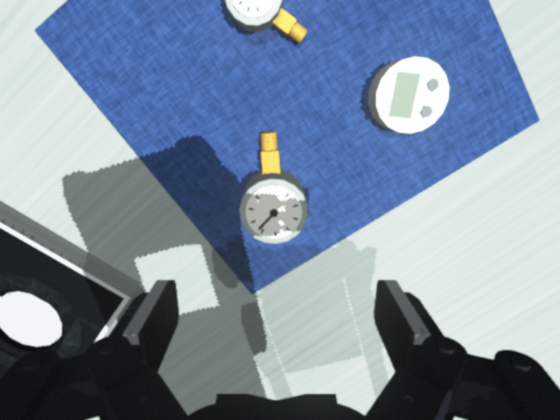

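The wrist view shows the gauge's top rim centred near (274,211), with the stem pointing up the image to its tip at (268,133). The fingers are symmetric at the bottom.

```bash
python3 -c "
from h import *
g=back('w1',273.5,211,.036);
for uv in [(241,211),(307,211),(274,179),(274,243)]: print(np.hypot(*(back('w1',*uv,.036)-g)[:2]))
s=back('w1',268.3,133,.012);m=back('w1',270,160,.016)
print(g,s,m,np.hypot(*(s-g)[:2]),np.degrees(np.arctan2(*(s-g)[1::-1])),np.degrees(np.arctan2(*(m-g)[1::-1])))
im=cv2.imread('pics/w1.png');a=np.radians(-40);
for az in (-37,-40):
  a=np.radians(az);R=np.array([[np.cos(a),-np.sin(a)],[np.sin(a),np.cos(a)]])
  t=np.linspace(0,6.28,120);P=np.c_[g[:2]+.026*np.c_[np.cos(t),np.sin(t)],0*t+.036]
  Q=np.c_[g[:2]+np.array([[.028,.007],[.056,.007],[.056,-.007],[.028,-.007]])@R.T,[.016]*4]
  for p in (P,Q): cv2.polylines(im,[(proj('w1',p)*16).astype(np.int32)],True,(0,255,0) if az==-37 else (0,0,255),1,shift=4)
cv2.imwrite('pics/w1o.png',cv2.resize(im[110:270,180:380],None,fx=3,fy=3,interpolation=2))
"
```

```text
0.0244155357077757
0.025164436261075764
0.02469246691428803
0.026331883683898518
[ 0.50444835 -0.08300807  0.036     ] [ 0.5490729  -0.11501318  0.012     ] [ 0.5328883  -0.10313892  0.016     ] 0.05491517984502427 -35.64842328209256 -35.29228027847272
```

View pics/w1o.png

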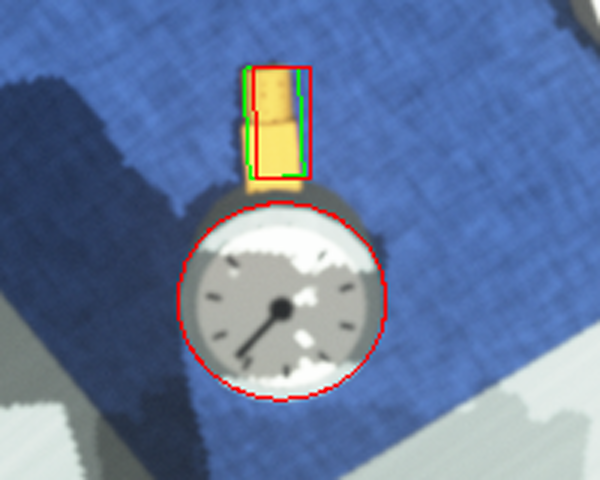

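The overlay fits well: drum centre (0.5044, -0.083), stem azimuth about -36°. Next I descend and grip.

Call:
servo_tool(
  rows=[
    [[0.001,0.0025,-0.03,0,0,0.07],[0.001,0.0025,-0.06,0,0,0.07],[0.001,0.0025,-0.09,0,0,0.07],[0.001,0.0025,-0.11,0,0,0.07],[0.001,0.0025,-0.12,0,0,0.07],[0.001,0.0025,-0.126,0,0,0.07],[0.001,0.0025,-0.126,0,0,0.07],[0.001,0.0025,-0.126,0,0,0.07]],
  ],
)

```text
time: 2.6
position: [0.5055, -0.0836, 0.0241]
ee_rot: [[0.809, -0.588, 0.001], [-0.588, -0.809, -0.001], [0.001, -0.0, -1.0]]
force: [-1.2, 0.2, -0.2]
width: 0.0853
```

Call:
servo_tool(
  rows=[
    [[0,0,0,0,0,0],[0,0,0,0,0,0],[0,0,0,0,0,0],[0,0,0,0,0,0],[0,0,0,0,0,0],[0,0,0,0,0,0],[0,0,0,0,0,0],[0,0,0,0,0,0]],
  ],
  fingers=255,
  newtons=40,
)

```text
time: 3.6
position: [0.5052, -0.0833, 0.0241]
ee_rot: [[0.809, -0.587, 0.0], [-0.587, -0.809, -0.0], [0.001, -0.0, -1.0]]
force: [-2.7, 1.2, 6.9]
width: 0.0506
```

Call:
servo_tool(
  rows=[
    [[0,0,0.01,0,0,0],[0,0,0.03,0,0,0],[0,0,0.06,0,0,0],[0,0,0.09,0,0,0],[0,0,0.11,0,0,0],[0,0,0.12,0,0,0],[0,0,0.12,0,0,0]],
  ],
)

```text
time: 4.47
position: [0.5051, -0.0833, 0.1438]
ee_rot: [[0.809, -0.588, 0.001], [-0.588, -0.809, -0.0], [0.001, -0.0, -1.0]]
force: [0.1, 0.3, -1.5]
width: 0.0505
```

Call:
servo_tool(
  rows=[
    [[0.005,0.02,0,0,0,0.07],[0.01,0.045,0,0,0,0.16],[0.017,0.075,0,0,0,0.26],[0.024,0.105,0,0,0,0.37],[0.031,0.135,0,0,0,0.47],[0.038,0.165,0,0,0,0.58],[0.045,0.195,0,0,0,0.68],[0.051,0.22,0,0,0,0.77],[0.054,0.235,0,0,0,0.82],[0.056,0.242,0,0,0,0.85],[0.056,0.242,0,0,0,0.85],[0.056,0.242,0,0,0,0.85]],
  ],
)

```text
time: 5.98
position: [0.5608, 0.158, 0.1432]
ee_rot: [[0.976, 0.219, -0.0], [0.219, -0.976, -0.0], [-0.0, 0.0, -1.0]]
force: [-0.6, -0.6, -1.9]
width: 0.0504
```

```bash
python3 -c "
from h import *
pic('wrist','w2')
s=manip.observe();print(s['time'],s['position'],s['ee_rot'],s['force'],s['width'])"
```

```text
6.025 [0.56080486 0.15795664 0.14324912] [[ 9.75802490e-01  2.18653748e-01 -1.96085448e-04]
 [ 2.18653707e-01 -9.75802497e-01 -2.08050043e-04]
 [-2.36831591e-04  1.60140940e-04 -9.99999959e-01]] [-0.37580781  1.46604538 -1.74695513] 0.05049502218260345
```

View pics/w2.png

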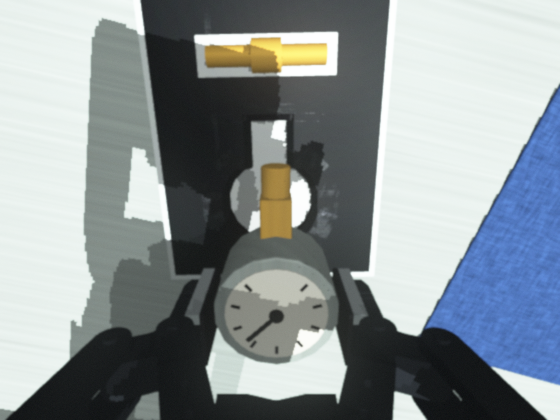

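The gauge is held level with the stem straight up the image, its tip at (276,165). The white floor of the cutout shows behind it: slot end around y=121 and round part from x=230 to 315. Next I overlay the tray model.

```bash
cat > ov.py <<'E'
from h import *
def tray(im,name,x,y,az,col):
    a=np.radians(az);R=np.array([[np.cos(a),-np.sin(a)],[np.sin(a),np.cos(a)]])
    b=np.arcsin(13/32);t=np.linspace(b,2*np.pi-b,80)
    key=np.r_[np.c_[32*np.cos(t),32*np.sin(t)],[[62,-13],[62,13]]]/1e3
    box=np.array([[-64,-84],[144,-84],[144,84],[-64,84]])/1e3
    for p,z in ((key,.012),(box,.024)):
        cv2.polylines(im,[(proj(name,np.c_[p@R.T+[x,y],np.full(len(p),z)])*16).astype(np.int32)],True,col,1,shift=4)
def gauge(im,name,x,y,zb,az,col):
    a=np.radians(az);R=np.array([[np.cos(a),-np.sin(a)],[np.sin(a),np.cos(a)]])
    t=np.linspace(0,6.28,80);c=.026*np.c_[np.cos(t),np.sin(t)];s=np.array([[.026,.007],[.056,.007],[.056,-.007],[.026,-.007]])
    for p,z in ((c,.036),(s,.016)):
        cv2.polylines(im,[(proj(name,np.c_[p@R.T+[x,y],np.full(len(p),zb+z)])*16).astype(np.int32)],True,col,1,shift=4)
E
python3 -c "
from ov import *
im=cv2.imread('pics/w2.png')
tray(im,'w2',.561,.1587,12.7,(0,255,0))
gauge(im,'w2',.5606,.158,.119,12.6,(0,0,255))
cv2.imwrite('pics/w2o.png',cv2.resize(im[90:390,130:430],(800,800))[:600] if 0 else cv2.resize(im[100:370,120:420],None,fx=2.2,fy=2.2,interpolation=2))
"
```

```text
(no output)
```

View pics/w2o.png

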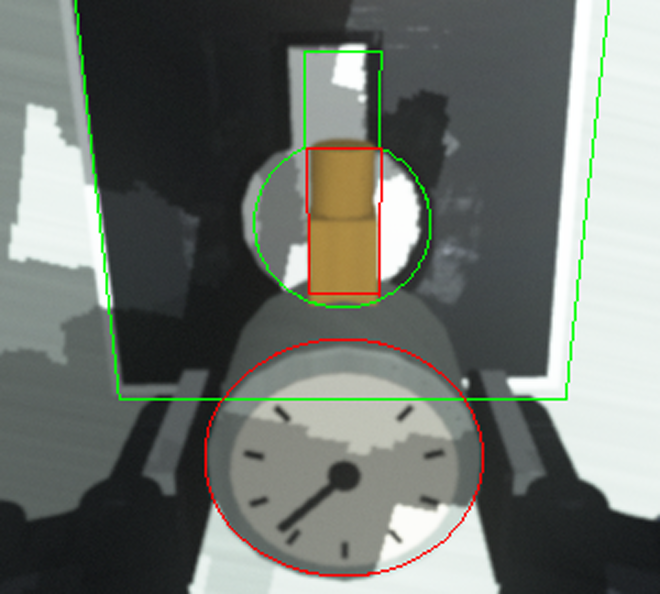

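```bash
python3 -c "
from ov import *
g=cv2.cvtColor(cv2.imread('pics/w2.png'),6)
for y in (125,135,145,155,185,195,205):print(y,'L',220 if y>160 else 240,g[y,220 if y>160 else 240:(240 if y>160 else 262)],'R',g[y,280 if y<160 else 302:(300 if y<160 else 326)])
for x in (255,262,270,276):print('col',x,g[110:130,x])
for y in (20,100,180,250):
  d=np.diff(g[y].astype(int));print(y,'L',130+np.array(np.nonzero(abs(d[130:190])>25)[0]),g[y,135:185:4],'R',360+np.nonzero(abs(d[360:400])>25)[0])
cv2.imwrite('pics/z.png',cv2.resize(cv2.imread('pics/w2.png')[105:245,215:340],None,fx=4.2,fy=4.2,interpolation=2))
"
```

```text
125 L 240 [ 33  35  34  32  30  29  30  29  31  34  58 123 158 167 167 167 169 168
 166 168 169 170] R [254 254 254 252 242 193 108  56  44  43  41  42  48  59  73  80  82  83
  81  82]
135 L 240 [ 34  34  33  29  31  29  31  30  32  31  48  91 137 162 163 165 165 166
 167 166 166 166] R [254 254 254 252 246 214 122  59  43  43  43  42  47  59  74  78  77  80
  81  79]
145 L 240 [ 34  34  34  34  33  30  31  30  31  31  35  66 121 157 164 165 163 164
 165 166 164 164] R [168 168 185 225 236 212 135  63  46  42  43  45  44  56  71  78  79  79
  78  79]
155 L 240 [ 33  33  32  33  34  31  32  32  30  34  32  52 103 142 160 163 164 163
 163 163 164 163] R [164 164 164 161 141 117  84  51  39  39  38  40  39  43  42  42  43  43
  44  42]
185 L 220 [ 32  30  29  30  31  29  28  27  28  30  30  41  81 129 156 162 161 159
 155 137] R [254 254 254 251 245 207 114  55  43  42  43  44  45  53  58  60  66  76
  80  78  81  84  85  83]
195 L 220 [ 34  31  31  28  28  30  28  30  29  57 115 152 157 160 160 161 156 137
 117 113] R [254 254 254 254 254 253 250 238 176  91  50  50  49  50  54  65  7
[... 232 characters left out ...]
5 [ 41  39  38  38  35  31  30  30  31  33  56  94 135 162 168 167 166 166
 166 164]
col 262 [ 41  41  39  40  38  33  33  32  31  38  54  88 116 138 161 167 167 169
 166 167]
col 270 [ 46  45  45  41  37  35  32  36  34  42  68 104 140 161 169 169 168 169
 169 168]
col 276 [ 52  55  51  46  42  40  37  36  37  69 154 227 245 251 254 254 254 254
 254 254]
20 L [141 142 143] [247 253 119  46  44  48  48  49  50  50  50  52  53] R [386 387 388]
100 L [151 152 153] [140 139 138 162 167  28  28  28  26  30  30  27  30] R [380 381]
180 L [157 162 163] [242 242 243 243 242 241 178 108  37  36  34  33  36] R [374 375]
250 L [171 172] [138 138 139 128  97  98  98  97 109 105  30  29  27] R [369 370]
```

View pics/z.png

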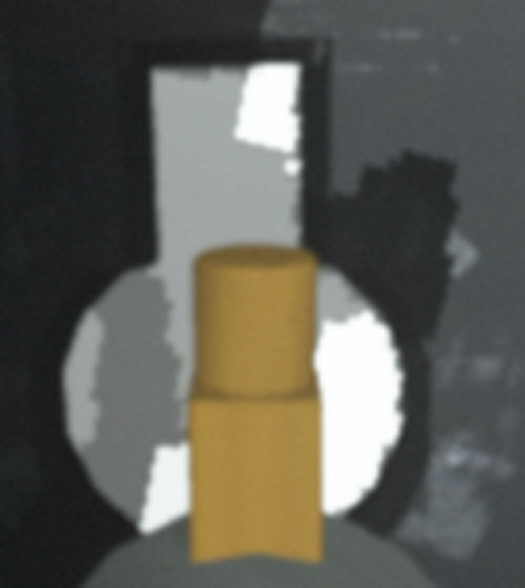

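```bash
python3 -c "
from ov import *
from scipy.optimize import least_squares
B=lambda L:np.array([back('w2',u,v,.012)[:2] for u,v in L])
SL=B([(251,125),(251.3,135),(251.8,145),(252.1,155)]);SR=B([(286,125),(286.2,135),(286.3,145),(286,155)]);SE=B([(258,121.2),(270,120.8)])
C=B([(232.5,185),(229.8,195),(230.6,205),(308,185),(310.5,195),(310.5,205)])
def f(p):
    a=p[2];R=np.array([[np.cos(a),-np.sin(a)],[np.sin(a),np.cos(a)]]);l=lambda q:(q-p[:2])@R
    return np.r_[l(SL)[:,1]-.013,l(SR)[:,1]+.013,l(SE)[:,0]-.062,np.hypot(*l(C).T)-.032]*1e3
for s in (1,): 
  r=least_squares(f,[.561,.158,.22]);print(r.x[:2],np.degrees(r.x[2]),r.fun.round(1))
# held gauge stem
s=[back('w2',u,v,.119+.016) for u,v in ((215+255/4.2,105+250/4.2),(215+256/4.2,105+560/4.2))];print(s,np.degrees(np.arctan2(*(s[0]-s[1])[1::-1])))
"
```

```text
[0.56179353 0.16286304] 13.735526433636897 [-0.   0.1 -0.   0.1 -0.  -0.1 -0.1  0.2 -0.2 -0.1  0.3  0.5  0.1  0.3
  0.2  0.4]
[array([0.61604281, 0.17053512, 0.135     ]), array([0.58371115, 0.16315693, 0.135     ])] 12.85494335758967
```

Tray by wrist view: (0.5618, 0.1629), 13.7°, residuals under 0.5 mm. The top camera's y estimate was 4 mm off, so I trust the close relative view. I align and descend part way.

Call:
servo_tool(
  rows=[
    [[0.001,0.005,-0.01,0,0,0.015],[0.001,0.005,-0.03,0,0,0.015],[0.001,0.005,-0.05,0,0,0.015],[0.001,0.005,-0.065,0,0,0.015],[0.001,0.005,-0.075,0,0,0.015],[0.001,0.005,-0.075,0,0,0.015],[0.001,0.005,-0.075,0,0,0.015]],
  ],
)

```text
time: 6.9
position: [0.5624, 0.1637, 0.0689]
ee_rot: [[0.972, 0.235, 0.001], [0.235, -0.972, 0.0], [0.001, 0.0, -1.0]]
force: [0.3, 0.1, -1.8]
width: 0.0507
```

```bash
python3 -c "
from ov import *
pic('wrist','w3')
s=manip.observe();p=s['position'];print(s['time'],p,s['force'],s['width'],np.degrees(np.arctan2(s['ee_rot'][1][0],s['ee_rot'][0][0])))
im=cv2.imread('pics/w3.png')
tray(im,'w3',.5618,.1629,13.7,(0,255,0));gauge(im,'w3',p[0],p[1],p[2]-.024,13.5,(0,0,255))
cv2.imwrite('pics/w3o.png',cv2.resize(im[100:370,120:420],None,fx=2.2,fy=2.2,interpolation=2))"
```

```text
6.95 [0.56256951 0.16377457 0.0690783 ] [-0.6396751  -0.38145716 -1.36122112] 0.05042927071190873 13.56796317022153
```

View pics/w3o.png

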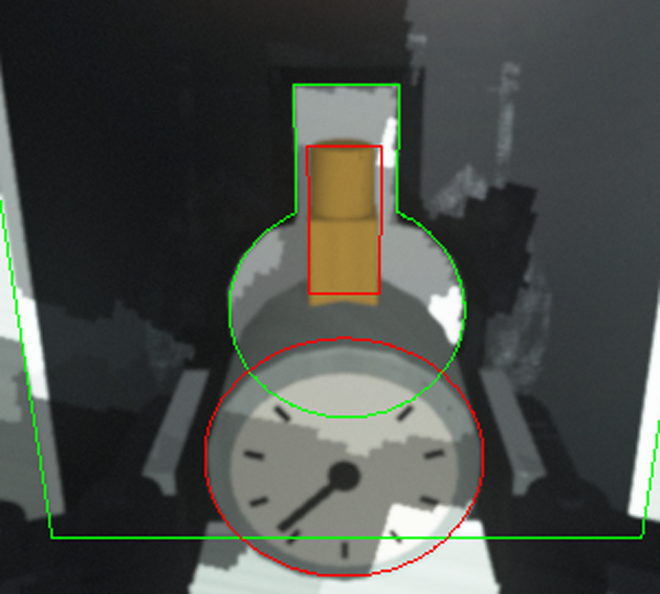

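The keyhole overlay matches and the stem is aligned over the slot. Next I ease the gauge in slowly while watching force.

Call:
servo_tool(
  rows=[
    [[-0.0007,-0.0008,-0.005,0,0,0],[-0.0007,-0.0008,-0.01,0,0,0],[-0.0007,-0.0008,-0.015,0,0,0],[-0.0007,-0.0008,-0.019,0,0,0],[-0.0007,-0.0008,-0.023,0,0,0],[-0.0007,-0.0008,-0.026,0,0,0],[-0.0007,-0.0008,-0.028,0,0,0],[-0.0007,-0.0008,-0.029,0,0,0],[-0.0007,-0.0008,-0.03,0,0,0],[-0.0007,-0.0008,-0.03,0,0,0]],
  ],
)

```text
time: 8.2
position: [0.5612, 0.1629, 0.0383]
ee_rot: [[0.972, 0.235, 0.0], [0.235, -0.972, 0.0], [0.0, -0.0, -1.0]]
force: [0.3, -0.6, -0.9]
width: 0.0508
```

Call:
servo_tool(
  rows=[
    [[0,0,-0.0005,0,0,0],[0,0,-0.001,0,0,0],[0,0,-0.0015,0,0,0],[0,0,-0.002,0,0,0],[0,0,-0.002,0,0,0]],
  ],
)

```text
time: 8.82
position: [0.5611, 0.1629, 0.0362]
ee_rot: [[0.972, 0.235, -0.0], [0.235, -0.972, 0.0], [-0.0, -0.0, -1.0]]
force: [0.3, -1.1, -2.0]
width: 0.0503
```

No contact yet, so I continue in small steps.

Call:
servo_tool(
  rows=[
    [[0,0,-0.0005,0,0,0],[0,0,-0.001,0,0,0],[0,0,-0.001,0,0,0]],
  ],
)

```text
time: 9.2
position: [0.5611, 0.1629, 0.0352]
ee_rot: [[0.972, 0.235, -0.0], [0.235, -0.972, -0.0], [-0.0, -0.0, -1.0]]
force: [0.0, -0.2, -2.0]
width: 0.0505
```

Call:
servo_tool(
  rows=[
    [[0,0,-0.0005,0,0,0],[0,0,-0.001,0,0,0],[0,0,-0.001,0,0,0]],
  ],
)

```text
time: 9.57
position: [0.5611, 0.1629, 0.0342]
ee_rot: [[0.972, 0.235, -0.0], [0.235, -0.972, -0.0], [-0.0, -0.0, -1.0]]
force: [0.1, -0.9, -2.4]
width: 0.0506
```

Call:
servo_tool(
  rows=[
    [[0,0,-0.0005,0,0,0],[0,0,-0.001,0,0,0],[0,0,-0.001,0,0,0]],
  ],
)

```text
time: 9.95
position: [0.5611, 0.1629, 0.0332]
ee_rot: [[0.972, 0.235, -0.0], [0.235, -0.972, -0.0], [-0.0, 0.0, -1.0]]
force: [-0.2, 0.7, -2.0]
width: 0.0506
```

```bash
python3 -c "
from ov import *
pic('wrist','w4');pic('scene','s4')
a=cv2.imread('pics/w4.png')[170:390,170:390];b=cv2.imread('pics/s4.png')
c=np.mean(proj('s4',[[.561,.163,.03]]),0).astype(int);print(c)
x,y=c;b=b[max(y-60,0):y+60,max(x-60,0):x+60]
cv2.imwrite('pics/c4.png',np.hstack([cv2.resize(a,(400,400)),cv2.resize(b,(400,400),interpolation=2)]))"
```

```text
[323 265]
```

View pics/c4.png

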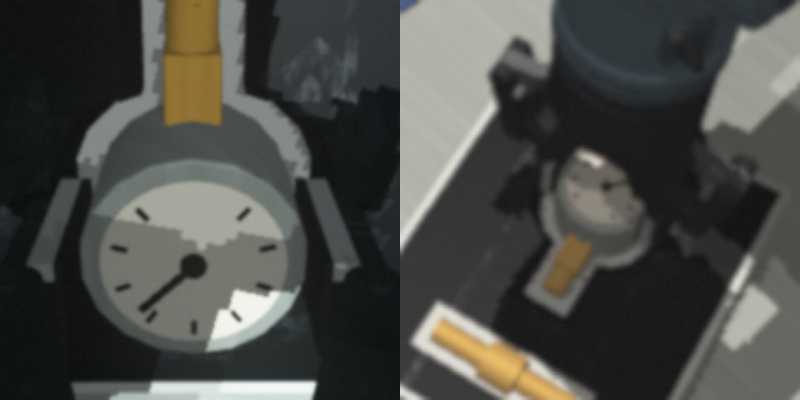

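Both views show the drum centred in the round part and the stem in the slot, close to the floor. I continue stepping.

Call:
servo_tool(
  rows=[
    [[0,0,-0.0005,0,0,0],[0,0,-0.001,0,0,0],[0,0,-0.001,0,0,0]],
  ],
)

```text
time: 10.42
position: [0.5612, 0.1629, 0.0331]
ee_rot: [[0.972, 0.235, -0.0], [0.235, -0.972, -0.0], [-0.0, 0.0, -1.0]]
force: [-3.5, -1.1, 5.3]
width: 0.0505
```

Call:
servo_tool(
  rows=[
    [[0,0,-0.0005,0,0,0],[0,0,-0.001,0,0,0],[0,0,-0.001,0,0,0]],
  ],
)

```text
time: 10.8
position: [0.5612, 0.1629, 0.033]
ee_rot: [[0.972, 0.235, -0.0], [0.235, -0.972, -0.0], [-0.0, 0.0, -1.0]]
force: [-7.2, -0.6, 14.0]
width: 0.051
```

Contact at TCP z 0.033, where the fingertips are still above the foam, so the underside is on the floor. The mat must be about 3 mm thick. I relieve the load and release.

Call:
servo_tool(
  rows=[
    [[0,0,0.0005,0,0,0],[0,0,0.0012,0,0,0],[0,0,0.0012,0,0,0]],
  ],
)

```text
time: 11.18
position: [0.5612, 0.1629, 0.0331]
ee_rot: [[0.972, 0.235, 0.0], [0.235, -0.972, -0.0], [-0.0, 0.0, -1.0]]
force: [-3.8, -0.3, 6.1]
width: 0.0505
```

Call:
servo_tool(
  rows=[
    [[0,0,0,0,0,0],[0,0,0,0,0,0],[0,0,0,0,0,0],[0,0,0,0,0,0],[0,0,0,0,0,0],[0,0,0,0,0,0],[0,0,0,0,0,0]],
  ],
  fingers=0,
)

```text
time: 12.05
position: [0.5612, 0.1629, 0.0325]
ee_rot: [[0.972, 0.235, 0.0], [0.235, -0.972, -0.0], [0.0, 0.0, -1.0]]
force: [0.5, -0.3, -0.5]
width: 0.0857
```

Call:
servo_tool(
  rows=[
    [[0,0,0.005,0,0,0],[0,0,0.015,0,0,0],[0,0,0.03,0,0,0],[0,0,0.06,0,0,0],[0,0,0.09,0,0,0],[0,0,0.11,0,0,0],[0,0,0.11,0,0,0],[0,0,0.11,0,0,0]],
  ],
)

```text
time: 13.05
position: [0.5608, 0.1629, 0.1422]
ee_rot: [[0.972, 0.235, -0.0], [0.235, -0.972, -0.0], [-0.0, -0.0, -1.0]]
force: [-0.0, 0.3, -0.5]
width: 0.0851
```

```bash
python3 -c "
from ov import *
pic('wrist','w5');pic('scene','s5')
s=manip.observe();print(s['time'],s['position'],s['force'],s['width'])
im=cv2.imread('pics/w5.png');raw=im.copy()
tray(im,'w5',.5618,.1629,13.7,(0,255,0));gauge(im,'w5',.5615,.163,.012,13.6,(0,0,255))
b=cv2.imread('pics/s5.png')[205:325,263:383]
cv2.imwrite('pics/c5.png',np.hstack([cv2.resize(im[100:300,170:370],(400,400),interpolation=2),cv2.resize(b,(400,400),interpolation=2)]))"
```

```text
13.15 [0.56034753 0.16279523 0.14134719] [ 0.00703309  0.33970688 -1.36174672] 0.08534901308947697
```

View pics/c5.png

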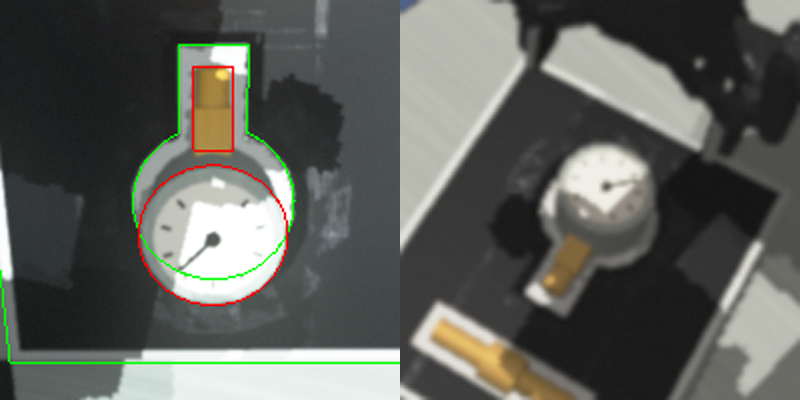

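The gauge is released and matches the seated model (underside at 12 mm) on both drum top and stem. I check the bystanders numerically, then hand in.

```bash
python3 -c "
from h import *
a=cv2.imread('pics/top1.png').astype(int);b=pic('top','top2')[:,:,::-1].astype(int)
for n,(u,v) in dict(small=(376,164),timer=(402,224)).items(): d=abs(a-b)[v-22:v+22,u-18:u+18];print(n,d.mean(),d.max())
print(manip.observe()['force'],manip.job_done())"
```

```text
small 11.428451178451178 26
timer 13.65446127946128 26
the job is handed in; nothing more can be done
[ 0.27140809  0.12917399 -0.4130366 ] None
```

I put the large gauge back in the keyhole cutout, dial up with its stem in the slot. I then let go, raised the arm clear and handed the job in at about 13 s of the 38 s allowed.

- **Seating:** I lowered it in small steps until it touched the floor. Contact came about 3 mm lower than I had predicted, probably because the mat is about 3 mm thick (not measured). The highest upward force read while pressing it in was 14 N.
- **Last wrist picture:** after release, the drum top and stem match the drawn model of the seated gauge (underside at z 12 mm, stem near 13.6°). It looks flat.
- **Disagreement:** the top camera put the tray about 4 mm off in y from the wrist camera. I used the wrist fit, which had residuals within 0.5 mm.
- **Small gauge and timer:** comparing top pictures from before and after shows a difference of at most 26 grey levels over either one. That fits a lighting change rather than movement, but I did not view that last picture.

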